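# Find the sound spring latch and pass it

## Task

One of the three spring latches is sound: its brass button, pressed straight down, clicks in at 8 to 15 N and stays in, while one of the others is seized too stiff to click and one gives way too easily and springs out again. Find the sound one by pressing, never pushing any button with more than 18 N; then set it, still clicked in, upright in the wooden tray and let go, leaving the two rejects standing with their buttons out, and everything else, where they are.

Things in the scene. Friction and masses are not known exactly. Their poses are not given: they have to be found in the camera images.
- latch_1: one of three look-alike spring latches for display-case doors: green housing 50 (x) by 40 (y) by 30 mm high on a steel foot plate 80 by 30 by 4 mm along x, 0.5 kg, loose on the bench, a brass bolt showing at its +x end. Origin: centre of the underside, z up. It can be gripped across y (40 mm) from above. How stiff its spring is must be felt
- latch_1_button (a joint): its brass button's (24 mm across) travel down, m: 0 = out (top 54 mm above bench), 0.012 = clicked in (top 42 mm), 0.017 = hard stop. Sound: resistance peaks at about 3 mm, then it snaps over, rests at 12 and resists again beyond. Worn: soft all the way (about 5 N at 12 mm). Seized: very stiff (about 9 N per mm); worn and seized spring back when let go
- latch_1_top (a point): centre of the top face of that latch's brass button; moves with it
- latch_2: one of three look-alike spring latches for display-case doors: green housing 50 (x) by 40 (y) by 30 mm high on a steel foot plate 80 by 30 by 4 mm along x, 0.5 kg, loose on the bench, a brass bolt showing at its +x end. Origin: centre of the underside, z up. It can be gripped across y (40 mm) from above. How stiff its spring is must be felt
- latch_2_button (a joint): its brass button's (24 mm across) travel down, m: 0 = out (top 54 mm above bench), 0.012 = clicked in (top 42 mm), 0.017 = hard stop. Sound: resistance peaks at about 3 mm, then it snaps over, rests at 12 and resists again beyond. Worn: soft all the way (about 5 N at 12 mm). Seized: very stiff (about 9 N per mm); worn and seized spring back when let go
- latch_2_top (a point): centre of the top face of that latch's brass button; moves with it
- latch_3: one of three look-alike spring latches for display-case doors: green housing 50 (x) by 40 (y) by 30 mm high on a steel foot plate 80 by 30 by 4 mm along x, 0.5 kg, loose on the bench, a brass bolt showing at its +x end. Origin: centre of the underside, z up. It can be gripped across y (40 mm) from above. How stiff its spring is must be felt
- latch_3_button (a joint): its brass button's (24 mm across) travel down, m: 0 = out (top 54 mm above bench), 0.012 = clicked in (top 42 mm), 0.017 = hard stop. Sound: resistance peaks at about 3 mm, then it snaps over, rests at 12 and resists again beyond. Worn: soft all the way (about 5 N at 12 mm). Seized: very stiff (about 9 N per mm); worn and seized spring back when let go
- latch_3_top (a point): centre of the top face of that latch's brass button; moves with it
- tray: fixed open wooden tray, outside 150 (x) by 180 (y) by 24 mm high, walls 6 mm. Origin: centre of the underside
- tray_in (a point): centre of the tray's inner floor (138 by 168 mm), about 6 mm above the bench
- elephant: white soapstone elephant, about 150 long, 60 wide, 100 mm high, standing loose; bystander. Origin: under its middle
- candle_holder: cream soapstone candle holder, 80 mm across, 78 mm high, loose; bystander. Origin: centre of the underside
- riffler: steel riffler file 190 mm long along its x, 10 mm wide, 8 mm thick, lying loose between the latches; bystander. Origin: its middle, underside
- caliper: brass spring caliper, 130 mm long along its x, 45 mm wide, 10 mm thick, lying loose between the latches; bystander. Origin: its middle, underside
- bowl: pink soapstone bowl 100 mm across, 45 mm high, loose; bystander. Origin: centre of the underside
- mallet: hammer lying loose at the right; bystander. Origin: underside of its middle
Mind the look-alikes: they are no part of the job. Leave any blue look-alike of the latch_1 alone.

How it is judged (in metres and radians):
On the way:
1. a latch is clicked in and stays in with nothing pressing on its button (((value of joint latch_1_button between 0.009 and 0.015 m and contact force between anything else and latch_1_button below 0.2 N) or (value of joint latch_2_button between 0.009 and 0.015 m and contact force between anything else and latch_2_button below 0.2 N) or (value of joint latch_3_button between 0.009 and 0.015 m and contact force between anything else and latch_3_button below 0.2 N))), for 0.2 s.
At the end, for the whole second after the job is handed in: One latch stands upright (within 6 degrees) and at rest on the tray's floor with its button clicked in (travel 9 to 15 mm); the other two have their buttons out (under 4 mm) and stand upright within 30 mm of where they were (((value of joint latch_1_button between 0.009 and 0.015 m and x of latch_1 in the frame of tray_in between -0.045 and 0.045 m and y of latch_1 in the frame of tray_in between -0.065 and 0.065 m and height (world z) of latch_1 below 0.012 m and angle between each of latch_1, latch_2, latch_3's own z axis and vertical below 0.1 rad and linear speed of latch_1 below 0.02 m/s and value of joint each of latch_2_button, latch_3_button below 0.004 m and distance of each of latch_2, latch_3 from where it was at the start of the episode below 0.03 m) or (value of joint latch_2_button between 0.009 and 0.015 m and x of latch_2 in the frame of tray_in between -0.045 and 0.045 m and y of latch_2 in the frame of tray_in between -0.065 and 0.065 m and height (world z) of latch_2 below 0.012 m and angle between each of latch_2, latch_1, latch_3's own z axis and vertical below 0.1 rad and linear speed of latch_2 below 0.02 m/s and value of joint each of latch_1_button, latch_3_button below 0.004 m and distance of each of latch_1, latch_3 from where it was at the start of the episode below 0.03 m) or (value of joint latch_3_button between 0.009 and 0.015 m and x of latch_3 in the frame of tray_in between -0.045 and 0.045 m and y of latch_3 in the frame of tray_in between -0.065 and 0.065 m and height (world z) of latch_3 below 0.012 m and angle between each of latch_3, latch_1, latch_2's own z axis and vertical below 0.1 rad and linear speed of latch_3 below 0.02 m/s and value of joint each of latch_1_button, latch_2_button below 0.004 m and distance of each of latch_1, latch_2 from where it was at the start of the episode below 0.03 m))); the robot touches nothing.
It fails at once if the button of one latch is pressed with more than 18 N (contact force between anything else and latch_1_button above 18 N).
It fails at once if the button of another latch is pressed with more than 18 N (contact force between anything else and latch_2_button above 18 N).
It fails at once if the button of a third latch is pressed with more than 18 N (contact force between anything else and latch_3_button above 18 N).
It fails at once if a bystander is moved more than 30 mm (distance of any of elephant, candle_holder, riffler, caliper, bowl, mallet from where it was at the start of the episode above 0.03 m).
It also fails if it takes over 72 s, if anything falls off the work surface, if the arm or the gripper's body presses on something with over 40 N, if the wrist force passes 120 N, or if a joint passes its speed limit or range.

## Robot

A 6-joint arm with a two-finger parallel gripper is mounted at the origin on the work surface. World frame = base frame: x ahead of the robot, y to its left, z up, the work surface at z = 0. Lengths are in mm, angles in rad, forces in N, time in s.
With the tool pointing down it reaches from about 400 to 925 mm from the base axis. Payload 12.5 kg.
Tool frame: the origin (TCP) lies midway between the tips of the shut fingers; the grasp point (between the pads) lies 19 mm behind it; z points along the fingers, y is the line along which they close (so a half turn about z gives the same grasp; the last joint's range is limited). The gripper opens to 95 mm and grips with 3 to 60 N. Pads are 20 mm wide; open, the fingers measure 119 mm over their backs; the gripper's body (75 mm by 180 mm) begins 59 mm behind the grasp point.
Start: joints at [-1.395, 0.491, 1.559, -0, 1.092, -0.106], TCP at [173.826, -600.359, 214.661] pointing down, gripper open.
Joint ranges: [-3.1, 3.1], [-0.84, 2.19], [0.05, 2.79], [-1.13, 4.28], [0.06, 2.93], [-2.69, 2.69]. Speed limits (rad/s): [2.22, 2.22, 2.79, 3.14, 3.14, 3.14].

## Interface

Orientations are given as [roll, pitch, yaw] about the fixed x, y, z axes, in that order (R = Rz(yaw) Ry(pitch) Rx(roll)).
In Python, from cell import state, read_camera, camera_info, env gives the robot as it stands.
- The arm moves only by the tool move_arm, never from a script. Its argument "commands" is a list of rows, each a list of 3 entries, a list of its own where there are three numbers: the shift along the world's x, y, z in cm, then the turn, a rotation vector about the world's x, y, z in degrees, then the opening, from 0 (shut) to 1 (fully open). A call has 1 to 10 rows; each row shifts and turns the commanded pose from where the row before left it; what a row does not reach is not made up. A row lasts 1/10 s, in which the tool goes at most 50 mm and 8.59 degrees, less where a joint would pass 70% of its speed; a pose out of reach is approached as far as the arm can. A call with a gripper value outside its range is refused whole. The fingers move at their own pace and stop on an object; the grip force is fixed at half the most. Time passes only in rows, so rows that do not move let the fingers close. It gives the time, the measured TCP pose, the force, the opening and the grip force at its end, in the units of the state.
- state(): the state, without advancing time (a new reading comes with each control period).
- read_camera(name): name is "scene" or "top" or "wrist"; returns the picture (480x640x3 uint8, blue, green, red); there is no depth.
- camera_info(name): a dict with "K" (3x3 intrinsics, pixels), "k1" (the pictures are not rectified: a ray, as slopes to the right and down, at radius r is drawn at 1 + k1 r^2 times it, then the intrinsics apply), "cam_to_world" (4x4, takes a point from camera to world coordinates). Camera axes: x right, y down, z forward; pixel columns grow to the right and rows downward; lengths in mm; the calibration is good to about 2 mm. A picture is of the moment at which its call begins: read the wrist's pose just before it. camera_info takes no time and is no camera call; for the wrist camera it gives the pose at the moment of the call.
- env.job_done(): hands the job in; it is judged then, once.
The state is a dict: "t": time; "joints": joint angles; "qvel": joint speeds; "tau": joint torques, N m; "eef_pos": TCP position; "tcp_rot": TCP orientation; "ft_force": force on the tool from outside, world axes, zero at the start; "moment": the same for the moment, N m; "opening": opening from 0.0 (shut) to 1.0 (fully open); "grip_force": force on a finger pad.
Only numpy, scipy, OpenCV 4.12 (cv2) and the standard library are available. Lean on these libraries where they do the work, as an engineer would, in place of code of your own. Each camera call takes 0.05 s, during which the arm holds its last target. There are 200 camera calls.

## Working session

There is one attempt and no reset: what is moved stays moved. The work goes in short steps, Python scripts to look and compute and a tool call to move; the robot and the scene stay as the last step left them, time stands still between calls to the robot, and variables do not carry over. Pictures are saved under pics/ and viewed, at most 10 in all, crops included, and the job is handed in when it is done.

Besides the shell and the picture viewer there is one more tool, called after "Request:" as a command line: name --argument value ..., lists and objects as JSON in quotes. move_arm: Moves the arm, as the interface text tells. Its arguments: {"type":"object","properties":{"commands":{"type":"array"}},"required":["commands"]}

```bash
mkdir -p pics; cat > h.py <<'E'
import numpy as np, cv2
from cell import state, read_camera, camera_info, env
def ground(name,uv,z,ci=None):
    ci=ci or camera_info(name); K=np.array(ci["K"]);k1=ci["k1"];T=np.array(ci["cam_to_world"])
    out=[]
    for u,v in np.atleast_2d(uv).astype(float):
        d=np.array([(u-K[0,2])/K[0,0],(v-K[1,2])/K[1,1]]);s=d.copy()
        for _ in range(20): s=d/(1+k1*(s@s))
        r=T[:3,:3]@np.array([s[0],s[1],1]);o=T[:3,3]
        out.append(o+r*(z-o[2])/r[2])
    return np.array(out).round(1)
def snap(name,fn):
    ci=camera_info(name); im=read_camera(name); cv2.imwrite('pics/'+fn,im); return im,ci
E
python3 - <<'E'
from h import *
snap("top","top0.png");snap("scene","scene0.png")
for n in("top","scene"): print(camera_info(n))
print(state())
E
```

```text
{'K': array([[484.60375653,   0.        , 317.44671268],
       [  0.        , 484.60375653, 242.11490563],
       [  0.        ,   0.        ,   1.        ]]), 'k1': 0.04658373643486696, 'cam_to_world': array([[ 2.88715790e-02, -9.95004627e-01,  9.55626752e-02,
         4.05483134e+02],
       [-9.99487621e-01, -3.00581393e-02, -1.10001298e-02,
         2.74605430e+01],
       [ 1.38176162e-02, -9.51961198e-02, -9.95362634e-01,
         1.13304802e+03],
       [ 0.00000000e+00,  0.00000000e+00,  0.00000000e+00,
         1.00000000e+00]])}
{'K': array([[614.0303416 ,   0.        , 330.67220083],
       [  0.        , 614.0303416 , 241.78518016],
       [  0.        ,   0.        ,   1.        ]]), 'k1': -0.08566542680998498, 'cam_to_world': array([[ 7.76757580e-02,  5.72533706e-01, -8.16193379e-01,
         1.86669444e+03],
       [ 9.96952774e-01, -3.87046035e-02,  6.77282783e-02,
        -7.80007972e+01],
       [ 7.18628101e-03, -8.18967099e-01, -5.73795475e-01,
         1.00986565e+03],
       [ 0.00000000e+00,  0.00000000e+00,  0.00000000e+00,
         1.00000000e+00]])}
{'t': 0.1, 'joints': array([-1.39462470e+00,  4.91486212e-01,  1.55939484e+00,  1.91479651e-05,
        1.09173328e+00, -1.05612218e-01]), 'qvel': array([-0.00046141, -0.00184186, -0.00143713, -0.00188192,  0.00082816,
       -0.00062692]), 'tau': array([ 2.40317939e-03, -6.13622475e+01, -2.58606148e+01,  6.93260715e-02,
        4.70046373e-02, -6.78043716e-05]), 'eef_pos': array([ 173.77249256, -600.12068109,  214.126133  ]), 'tcp_rot': array([-3.14057846e+00, -1.24589762e-04,  2.81774946e-01]), 'ft_force': array([0.46422358, 0.13822209, 0.0086541 ]), 'moment': array([ 0.00601641, -0.03480651, -0.01153557]), 'grip_force': 0.0, 'opening': 1.0000130443761657}
```

View pics/top0.png

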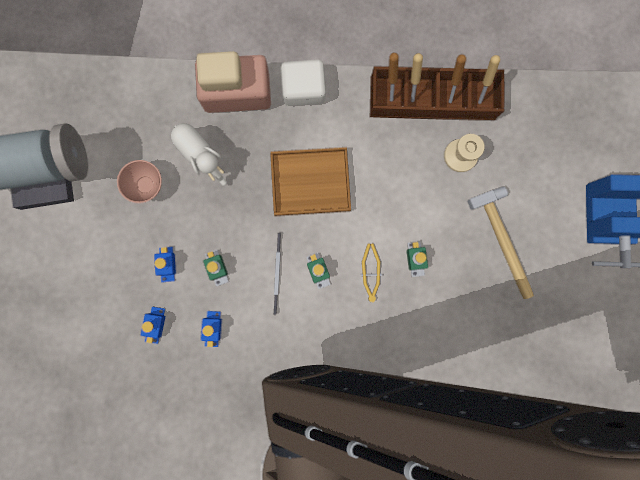

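View pics/scene0.png

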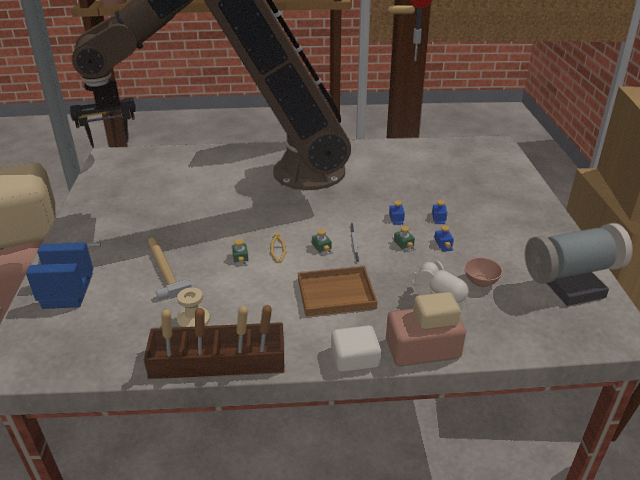

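Candidates: green latches at top-image pixels (216,267), (318,270) and (418,258). The blue look-alikes at (165,264), (152,326) and (211,330) are excluded by colour. I'll check the green ones in one crop.

```bash
python3 - <<'E'
from h import *
im=cv2.imread('pics/top0.png')
c=[cv2.resize(im[y-28:y+28,x-28:x+28],(260,260),interpolation=cv2.INTER_CUBIC) for x,y in((216,267),(318,270),(418,258))]
cv2.imwrite('pics/crop.png',np.hstack(c))
hsv=cv2.cvtColor(im,cv2.COLOR_BGR2HSV)
for x,y in((216,267),(318,270),(418,258)):
    r=hsv[y-28:y+28,x-28:x+28]
    g=cv2.inRange(r,(50,80,20),(90,255,255)); b=cv2.inRange(r,(15,130,120),(30,255,255))
    n,l,s,ce=cv2.connectedComponentsWithStats(b); k=1+np.argmax(s[1:,4]); bu=ce[k]+[x-28,y-28]
    # whole housing incl button
    p=np.argwhere((g>0)|(l==k))[:,::-1].astype(np.float32); 
    rect=cv2.minAreaRect(p+np.float32([x-28,y-28]))
    print(bu.round(1),ground("top",bu,54)[0],rect,ground("top",rect[0],34)[0])
print(ground("top",[[272,153],[347,149],[351,211],[276,215]],24))
for n,p,z in(("elephant",(200,152),50),("bowl",(139,181),45),("rif",(278,273),8),("cal",(372,272),10),("candle",(465,152),40)):print(n,ground("top",p,z)[0])
E
```

```text
[211.8 266.4] [448.  247.8  54. ] ((214.9163055419922, 267.0656433105469), (21.3237247467041, 18.22943115234375), 70.34617614746094) [447.5 244.9  34. ]
[318.2 269.3] [448.4  12.1  54. ] ((317.97943115234375, 269.9451904296875), (20.482200622558594, 16.619842529296875), 69.44395446777344) [447.7  12.3  34. ]
[420.5 256.9] [ 482.8 -215.3   54. ] ((416.9520263671875, 258.1397399902344), (21.146194458007812, 18.370758056640625), 82.40535736083984) [ 481.3 -211.9   34. ]
[[717.5 127.2  24. ]
 [732.8 -47.6  24. ]
 [586.6 -60.3  24. ]
 [571.9 112.6  24. ]]
elephant [706.7 287.7  50. ]
bowl [636.2 421.8  45. ]
rif [439.  104.2   8. ]
cal [ 447.6 -113.3   10. ]
candle [ 729.1 -318.3   40. ]
```

View pics/crop.png

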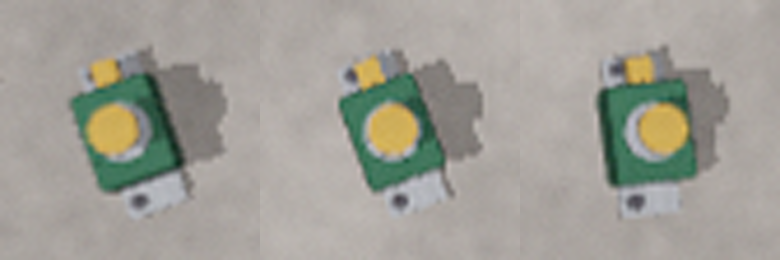

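Picture: three green latches with brass bolts at their upper ends (+x ahead). Yaws are about 21°, 22° and 9°. I'll start with the nearest, C at (482,-214).

Request:
move_arm --commands '[[[2.6,3.2,0],[0,0,-0.6],0],[[2.6,3.2,0],[0,0,-0.6],0],[[2.6,3.2,0],[0,0,-0.6],0],[[2.6,3.2,0],[0,0,-0.6],0],[[2.6,3.2,0],[0,0,-0.6],0],[[2.6,3.2,0],[0,0,-0.6],0],[[2.6,3.2,0],[0,0,-0.6],0],[[2.6,3.2,0],[0,0,-0.6],0],[[2.6,3.2,0],[0,0,-0.6],0],[[2.6,3.2,0],[0,0,-0.6],0]]'

```text
t: 1.1
eef_pos: [434.6, -278.8, 214.6]
tcp_rot: [-3.141, 0.0, 0.177]
ft_force: [0.5, -1.2, 0.2]
opening: 0.215
grip_force: 0.0
```

Request:
move_arm --commands '[[[1.2,1.6,-2],[0,0,-0.3],0],[[1.2,1.6,-2],[0,0,-0.3],0],[[1.2,1.6,-2],[0,0,-0.3],0],[[1.1,1.5,-2],[0,0,-0.2],0],[[0,0,0],[0,0,0],0]]'

```text
t: 1.6
eef_pos: [480.6, -215.4, 132.4]
tcp_rot: [-3.139, 0.003, 0.16]
ft_force: [0.0, -0.3, 0.8]
opening: 0.006
grip_force: 0.0
```

```bash
cat > w.py <<'E'
import sys
from h import *
ci=camera_info("wrist"); s=state(); im=read_camera("wrist"); cv2.imwrite('pics/'+sys.argv[1],im)
print(s["eef_pos"].round(1),s["tcp_rot"].round(3),s["ft_force"].round(2))
print(np.array(ci["cam_to_world"]).round(2))
hsv=cv2.cvtColor(im,cv2.COLOR_BGR2HSV)
b=cv2.morphologyEx(cv2.inRange(hsv,(15,110,90),(32,255,255)),cv2.MORPH_OPEN,np.ones((5,5)))
n,l,st,ce=cv2.connectedComponentsWithStats(b)
for k in range(1,n):
    if st[k,4]>150: print(st[k],ce[k].round(1),ground("wrist",ce[k],54,ci)[0])
E
python3 w.py w1.png
```

```text
[ 480.6 -215.4  132.4] [-3.139e+00  3.000e-03  1.600e-01] [ 0.02 -0.29  0.77]
[[ 1.6000e-01 -9.4000e-01 -2.9000e-01  5.6259e+02]
 [-9.9000e-01 -1.5000e-01 -4.0000e-02 -2.0222e+02]
 [-0.0000e+00  2.9000e-01 -9.6000e-01  3.0064e+02]
 [ 0.0000e+00  0.0000e+00  0.0000e+00  1.0000e+00]]
[ 542  100   41  242 5473] [566.4 215.6] [ 533.5 -386.5   54. ]
[ 174  170   50  149 2687] [198.  240.9] [ 471.8 -125.5   54. ]
[ 28 187  15  16 195] [ 34.9 194.6] [487.6  -2.6  54. ]
[315 186  15  18 267] [321.9 194.6] [ 519.3 -208.9   54. ]
[  8 228  27  28 610] [ 21.1 241.7] [448.9  11.8  54. ]
[306 231  31  30 786] [320.9 245.4] [ 482.7 -214.1   54. ]
```

View pics/w1.png

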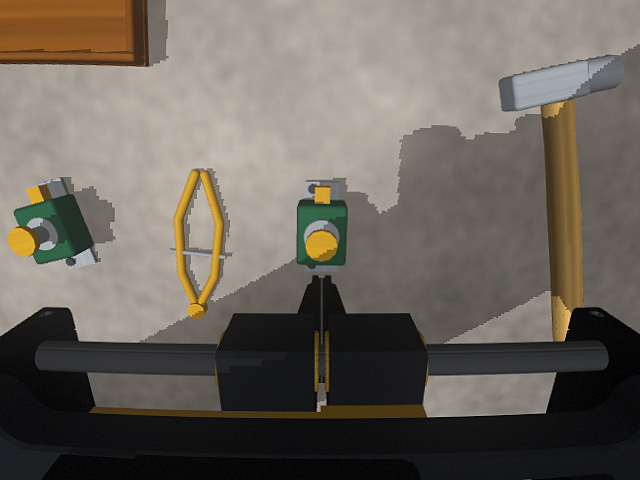

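The wrist view shows the green latch dead ahead, with its button at (321,245), i.e. (482.7,-214.1). The caliper and mallet are clear of the gripper.

Request:
move_arm --commands '[[[0.2,0.1,-2.5],[0,0,0],0],[[0,0,-2.5],[0,0,0],0],[[0,0,-1.6],[0,0,0],0],[[0,0,-0.3],[0,0,0],0],[[0,0,0],[0,0,0],0],[[0,0,0],[0,0,0],0]]'

```text
t: 2.25
eef_pos: [483.1, -217.0, 66.8]
tcp_rot: [3.14, -0.001, 0.158]
ft_force: [0.0, 0.1, -0.6]
opening: 0.003
grip_force: 0.0
```

Request:
move_arm --commands '[[[0,0.1,-0.5],[0,0,0],0],[[0,0,0],[0,0,0],0],[[0,0,0],[0,0,0],0]]'

```text
t: 2.55
eef_pos: [482.9, -215.3, 60.9]
tcp_rot: [3.141, -0.0, 0.158]
ft_force: [-0.4, -1.6, -0.6]
opening: 0.003
grip_force: 0.0
```

```bash
python3 - <<'E'
from h import *
s=state();print(s["eef_pos"],s["joints"],s["qvel"].round(4))
E
```

```text
[ 482.88066857 -215.34062647   60.86323957] [-5.44398846e-01  5.71377542e-01  1.94055355e+00 -1.55753514e-04
  6.29393882e-01  8.68500264e-01] [-0.0011  0.0015 -0.0024 -0.0003  0.0004 -0.0016]
```

Request:
move_arm --commands '[[[0,0.05,-0.2],[0,0,0],0],[[0,0,-0.2],[0,0,0],0],[[0,0,0],[0,0,0],0],[[0,0,0],[0,0,0],0]]'

```text
t: 2.95
eef_pos: [482.8, -214.8, 56.6]
tcp_rot: [3.142, 0.0, 0.158]
ft_force: [1.5, 0.3, 0.2]
opening: 0.005
grip_force: 0.0
```

Request:
move_arm --commands '[[[0,0,-0.1],[0,0,0],0],[[0,0,0],[0,0,0],0]]'

```text
t: 3.15
eef_pos: [482.8, -214.8, 55.6]
tcp_rot: [3.142, 0.0, 0.158]
ft_force: [0.6, -0.5, 0.1]
opening: 0.006
grip_force: 0.0
```

Request:
move_arm --commands '[[[0,0,-0.1],[0,0,0],0],[[0,0,0],[0,0,0],0]]'

```text
t: 3.35
eef_pos: [482.8, -214.8, 54.5]
tcp_rot: [-3.142, 0.0, 0.158]
ft_force: [-0.6, 0.0, -0.5]
opening: 0.002
grip_force: 0.0
```

Request:
move_arm --commands '[[[0,0,-0.1],[0,0,0],0],[[0,0,0],[0,0,0],0]]'

```text
t: 3.55
eef_pos: [482.9, -214.9, 54.0]
tcp_rot: [3.141, -0.0, 0.158]
ft_force: [-0.8, 0.2, 6.8]
opening: 0.006
grip_force: 3.4
```

Request:
move_arm --commands '[[[0,0,-0.04],[0,0,0],0],[[0,0,0],[0,0,0],0]]'

```text
t: 3.75
eef_pos: [482.9, -214.9, 53.8]
tcp_rot: [3.141, -0.0, 0.158]
ft_force: [-2.1, 1.7, 8.5]
opening: 0.003
grip_force: 4.3
```

Request:
move_arm --commands '[[[0,0,-0.06],[0,0,0],0],[[0,0,0],[0,0,0],0]]'

```text
t: 3.95
eef_pos: [482.9, -214.9, 53.4]
tcp_rot: [3.141, -0.001, 0.158]
ft_force: [-3.1, 1.7, 11.8]
opening: 0.005
grip_force: 5.9
```

That's about 8–9 N/mm from first contact, so C looks seized. I'll lift off and try B.

Request:
move_arm --commands '[[[0,0,1],[0,0,0],0],[[0,0,3],[0,0,0],0],[[-0.5,3,1.5],[0,0,1.8],0],[[-0.5,3.3,0],[0,0,1.8],0],[[-0.5,3.3,0],[0,0,1.8],0],[[-0.5,3.3,0],[0,0,1.8],0],[[-0.5,3.3,0],[0,0,1.8],0],[[-0.5,3.3,-1],[0,0,1.8],0],[[-0.4,3.3,-2],[0,0,1.8],0],[[0,0,0],[0,0,0],0]]'

```text
t: 4.95
eef_pos: [447.2, 15.8, 76.5]
tcp_rot: [-3.14, 0.003, 0.382]
ft_force: [-0.4, -0.7, 0.6]
opening: 0.003
grip_force: 0.0
```

```bash
python3 w.py w2.png|grep -v '\[\[\|^ \['; python3 - <<'E'
from h import *
im=cv2.imread('pics/w2.png')
E
```

```text
[447.2  15.8  76.5] [-3.14e+00  3.00e-03  3.82e-01] [-0.37 -0.72  0.63]
[316 203  19  21 394] [325.1 213. ] [484.2  29.1  54. ]
[ 438  226   79  118 1371] [471.2 282.9] [477.4 -65.8  54. ]
[ 477  230   50  113 1123] [505.5 288.9] [481.6 -87.2  54. ]
[307 260  40  30 675] [328.6 272.4] [452.7  14.2  54. ]
```

View pics/w2.png

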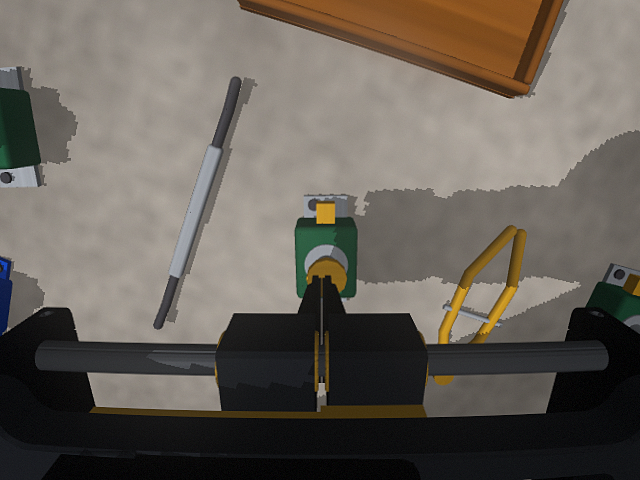

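The wrist view shows latch B square to the tool, with its button at about (327,272). I'm shifting a few mm towards (448.8,12) and descending.

Request:
move_arm --commands '[[[0.15,-0.35,-1],[0,0,0],0],[[0,0,-0.6],[0,0,0],0],[[0,0,-0.2],[0,0,0],0],[[0,0,0],[0,0,0],0],[[0,0,0],[0,0,0],0]]'

```text
t: 5.5
eef_pos: [450.4, 9.2, 59.7]
tcp_rot: [3.141, -0.0, 0.377]
ft_force: [0.1, 0.1, -0.1]
opening: 0.007
grip_force: 0.0
```

Request:
move_arm --commands '[[[-0.1,0.2,-0.2],[0,0,0],0],[[0,0,-0.2],[0,0,0],0],[[0,0,0],[0,0,0],0],[[0,0,0],[0,0,0],0]]'

```text
t: 5.9
eef_pos: [449.3, 11.7, 55.6]
tcp_rot: [3.142, 0.0, 0.378]
ft_force: [-0.5, 0.6, -0.5]
opening: 0.007
grip_force: 0.0
```

Request:
move_arm --commands '[[[0,0,-0.1],[0,0,0],0],[[0,0,0],[0,0,0],0]]'

```text
t: 6.1
eef_pos: [449.3, 11.6, 54.6]
tcp_rot: [3.141, 0.0, 0.378]
ft_force: [0.1, -0.8, -0.1]
opening: 0.005
grip_force: 0.0
```

Request:
move_arm --commands '[[[0,0,-0.1],[0,0,0],0],[[0,0,0],[0,0,0],0]]'

```text
t: 6.3
eef_pos: [449.4, 11.6, 53.6]
tcp_rot: [3.141, -0.0, 0.378]
ft_force: [0.3, 0.2, 1.2]
opening: 0.006
grip_force: 0.4
```

Request:
move_arm --commands '[[[0,0,-0.08],[0,0,0],0],[[0,0,0],[0,0,0],0]]'

```text
t: 6.5
eef_pos: [449.4, 11.6, 52.8]
tcp_rot: [3.141, -0.0, 0.378]
ft_force: [0.4, 0.7, 0.7]
opening: 0.005
grip_force: 0.5
```

Request:
move_arm --commands '[[[0,0,-0.08],[0,0,0],0],[[0,0,0],[0,0,0],0]]'

```text
t: 6.7
eef_pos: [449.4, 11.6, 52.0]
tcp_rot: [3.141, -0.0, 0.378]
ft_force: [0.9, 0.4, 0.6]
opening: 0.004
grip_force: 0.6
```

Request:
move_arm --commands '[[[0,0,-0.1],[0,0,0],0],[[0,0,-0.1],[0,0,0],0],[[0,0,0],[0,0,0],0]]'

```text
t: 7.0
eef_pos: [449.4, 11.6, 50.0]
tcp_rot: [3.141, -0.0, 0.378]
ft_force: [-0.7, 0.2, 1.9]
opening: 0.003
grip_force: 0.9
```

At 4 mm B gives only about 1.9 N, so it is worn. That leaves A as the sound one.

Request:
move_arm --commands '[[[0,0,1],[0,0,0],0],[[0,0,3],[0,0,0],0],[[0,3.2,1.5],[0,0,0],0],[[0,3.4,0],[0,0,0],0],[[0,3.4,0],[0,0,0],0],[[0,3.4,0],[0,0,0],0],[[0,3.4,0],[0,0,0],0],[[0,3.4,0],[0,0,0],0],[[-0.1,3.3,0],[0,0,0],0],[[0,0,0],[0,0,0],0]]'

```text
t: 8.0
eef_pos: [448.1, 249.5, 105.7]
tcp_rot: [-3.141, -0.001, 0.381]
ft_force: [0.6, -0.3, 0.7]
opening: 0.003
grip_force: 0.0
```

```bash
python3 w.py w3.png|grep -v '\[\[\|^ \['
```

```text
[448.1 249.5 105.7] [-3.141e+00 -1.000e-03  3.810e-01] [ 0.63 -0.33  0.71]
[174 129  19  21 337] [183.1 139.2] [489.7 356.   54. ]
[ 138  172   37   37 1056] [156.1 190.2] [453.7 363.5  54. ]
[313 194  17  20 322] [321.1 203.8] [483.6 264.4  54. ]
[304 244  36  34 958] [321.4 260.3] [449.  250.3  54. ]
```

View pics/w3.png

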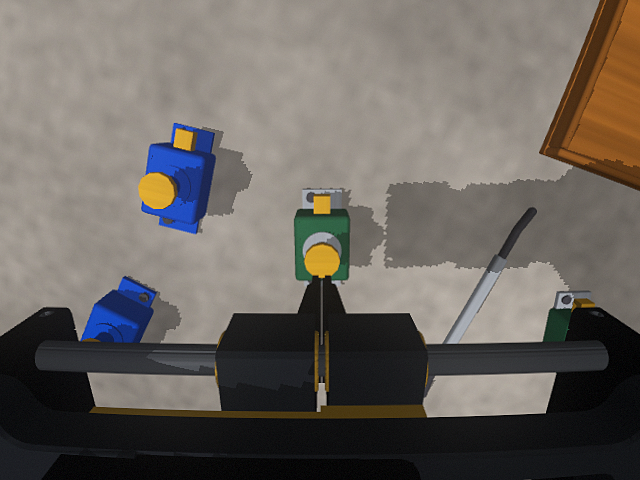

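Latch A is centred in front of the fingers, with its button at (321,260), about (449,249). Descending.

Request:
move_arm --commands '[[[0,0.15,-2.5],[0,0,0],0],[[0,0,-1.8],[0,0,0],0],[[0,0,-0.4],[0,0,0],0],[[0,0,0],[0,0,0],0],[[0,0,0],[0,0,0],0]]'

```text
t: 8.55
eef_pos: [448.7, 247.8, 58.9]
tcp_rot: [3.141, -0.001, 0.377]
ft_force: [0.4, 0.2, -0.1]
opening: 0.002
grip_force: 0.0
```

Request:
move_arm --commands '[[[0,0,-0.2],[0,0,0],0],[[0,0,-0.15],[0,0,0],0],[[0,0,0],[0,0,0],0],[[0,0,0],[0,0,0],0]]'

```text
t: 8.95
eef_pos: [448.3, 248.2, 54.7]
tcp_rot: [3.142, -0.0, 0.378]
ft_force: [0.0, 0.0, -0.3]
opening: 0.003
grip_force: 0.0
```

Request:
move_arm --commands '[[[0,0,-0.1],[0,0,0],0],[[0,0,0],[0,0,0],0]]'

```text
t: 9.15
eef_pos: [448.4, 248.2, 53.6]
tcp_rot: [3.142, -0.0, 0.378]
ft_force: [0.1, -0.2, 2.0]
opening: 0.005
grip_force: 1.0
```

Request:
move_arm --commands '[[[0,0,-0.07],[0,0,0],0],[[0,0,0],[0,0,0],0]]'

```text
t: 9.35
eef_pos: [448.4, 248.2, 53.0]
tcp_rot: [3.142, -0.0, 0.378]
ft_force: [-0.7, 0.5, 5.2]
opening: 0.003
grip_force: 2.3
```

Request:
move_arm --commands '[[[0,0,-0.06],[0,0,0],0],[[0,0,0],[0,0,0],0]]'

```text
t: 9.55
eef_pos: [448.4, 248.2, 52.5]
tcp_rot: [3.142, -0.0, 0.378]
ft_force: [-0.7, 0.1, 7.4]
opening: 0.008
grip_force: 3.3
```

Request:
move_arm --commands '[[[0,0,-0.06],[0,0,0],0],[[0,0,0],[0,0,0],0]]'

```text
t: 9.75
eef_pos: [448.5, 248.2, 52.0]
tcp_rot: [3.142, -0.001, 0.378]
ft_force: [-1.9, -0.2, 9.1]
opening: 0.005
grip_force: 4.1
```

Request:
move_arm --commands '[[[0,0,-0.05],[0,0,0],0],[[0,0,0],[0,0,0],0]]'

```text
t: 9.95
eef_pos: [448.5, 248.2, 51.6]
tcp_rot: [3.142, -0.001, 0.378]
ft_force: [-1.4, -1.7, 9.6]
opening: 0.001
grip_force: 4.5
```

Request:
move_arm --commands '[[[0,0,-0.05],[0,0,0],0],[[0,0,0],[0,0,0],0]]'

```text
t: 10.15
eef_pos: [448.5, 248.3, 51.1]
tcp_rot: [3.142, -0.001, 0.378]
ft_force: [-1.1, -1.4, 10.1]
opening: 0.005
grip_force: 4.8
```

Request:
move_arm --commands '[[[0,0,-0.05],[0,0,0],0],[[0,0,-0.05],[0,0,0],0],[[0,0,0],[0,0,0],0]]'

```text
t: 10.45
eef_pos: [448.6, 248.3, 50.1]
tcp_rot: [3.142, -0.001, 0.378]
ft_force: [-1.2, -0.5, 9.4]
opening: 0.002
grip_force: 4.3
```

Request:
move_arm --commands '[[[0,0,-0.05],[0,0,0],0],[[0,0,-0.05],[0,0,0],0],[[0,0,0],[0,0,0],0]]'

```text
t: 10.75
eef_pos: [448.6, 248.3, 48.8]
tcp_rot: [3.142, -0.001, 0.378]
ft_force: [0.7, 1.1, 1.4]
opening: 0.001
grip_force: 1.0
```

It snapped over after a peak of about 10 N, so A is sound. I'll follow gently to make sure it has seated.

Request:
move_arm --commands '[[[0,0,-0.15],[0,0,0],0],[[0,0,-0.15],[0,0,0],0],[[0,0,-0.1],[0,0,0],0],[[0,0,-0.1],[0,0,0],0],[[0,0,0],[0,0,0],0]]'

```text
t: 11.25
eef_pos: [448.2, 248.1, 43.4]
tcp_rot: [3.142, 0.001, 0.378]
ft_force: [-0.5, -0.3, -1.0]
opening: 0.009
grip_force: 0.0
```

Request:
move_arm --commands '[[[0,0,-0.1],[0,0,0],0],[[0,0,0],[0,0,0],0]]'

```text
t: 11.45
eef_pos: [448.3, 248.1, 42.6]
tcp_rot: [3.141, 0.0, 0.378]
ft_force: [0.3, 0.2, 0.9]
opening: 0.007
grip_force: 0.0
```

Request:
move_arm --commands '[[[0,0,1],[0,0,0],0],[[0,0,3],[0,0,0],0],[[0,0,2],[0,0,0],1],[[0,0,0],[0,0,0],1],[[0,0,0],[0,0,0],1],[[0,0,0],[0,0,0],1],[[0,0,0],[0,0,0],1],[[0,0,0],[0,0,0],1]]'

```text
t: 12.25
eef_pos: [448.1, 248.0, 102.0]
tcp_rot: [3.141, 0.001, 0.378]
ft_force: [0.7, 0.1, -0.0]
opening: 0.452
grip_force: 0.0
```

```bash
python3 w.py w4.png|grep -v '\[\[\|^ \['
```

```text
[448.1 248.  102. ] [3.141e+00 1.000e-03 3.780e-01] [ 0.74  0.08 -0.01]
[169 128  20  22 352] [178.6 138.7] [489.8 355.6  54. ]
[ 133  172   37   38 1098] [151.2 190.5] [453.9 363.4  54. ]
[303 239  34  33 906] [319.6 255.1] [453.  251.7  54. ]
```

View pics/w4.png

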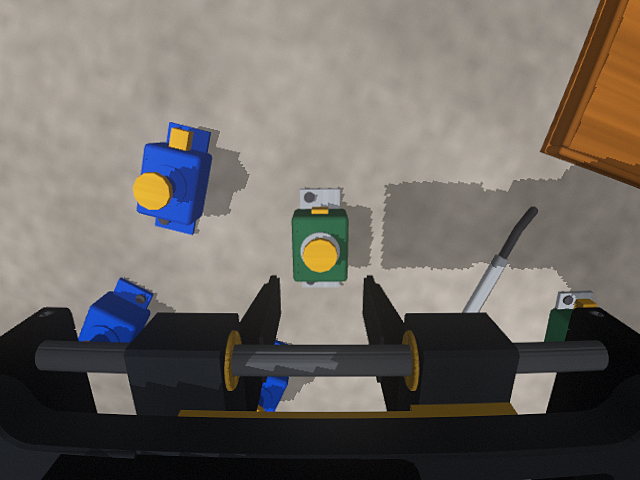

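The button is in (319,255) with the bolt retracted, and the latch sits midway between the fingers. Next I'll descend and grip.

Request:
move_arm --commands '[[[0,0,0],[0,0,0],1],[[0,0,-0.5],[0,0,0],1],[[0,0,-1.5],[0,0,0],1],[[0,0,-2],[0,0,0],1],[[0,0,-2],[0,0,0],1],[[0,0,-2],[0,0,0],0.8],[[0,0,-1],[0,0,0],0.8],[[0,0,-0.3],[0,0,0],0.8],[[0,0,0],[0,0,0],0.8]]'

```text
t: 13.2
eef_pos: [448.3, 248.2, 9.6]
tcp_rot: [3.141, 0.0, 0.378]
ft_force: [0.2, -0.4, 0.5]
opening: 0.802
grip_force: 0.0
```

Request:
move_arm --commands '[[[0,0,0],[0,0,0],0.3],[[0,0,0],[0,0,0],0.3],[[0,0,0],[0,0,0],0.3],[[0,0,0],[0,0,0],0.3],[[0,0,0],[0,0,0],0.3],[[0,0,0],[0,0,0],0.3],[[0,0,0],[0,0,0],0.3]]'

```text
t: 13.9
eef_pos: [448.4, 248.3, 9.9]
tcp_rot: [3.142, -0.0, 0.378]
ft_force: [-1.0, 1.4, 5.2]
opening: 0.416
grip_force: 30.0
```

Request:
move_arm --commands '[[[0,0,0.5],[0,0,0],0.3],[[0,0,1.5],[0,0,0],0.3],[[0,0,2.5],[0,0,0],0.3],[[0,0,2.5],[0,0,0],0.3],[[1.4,-1.5,1],[0,0,-2],0.3],[[2.0,-2.0,0],[0,0,-2],0.3],[[2.0,-2.0,0],[0,0,-2],0.3],[[2.0,-2.0,0],[0,0,-2],0.3],[[2.0,-2.0,0],[0,0,-2],0.3],[[2.0,-2.0,0],[0,0,-2],0.3]]'

```text
t: 14.9
eef_pos: [562.5, 132.1, 89.3]
tcp_rot: [3.142, 0.001, 0.167]
ft_force: [1.5, 0.4, -5.5]
opening: 0.415
grip_force: 30.0
```

Request:
move_arm --commands '[[[2,-2,0],[0,0,-2],0.3],[[2,-2,0],[0,0,-2],0.3],[[2,-2,0],[0,0,0],0.3],[[2,-2,0],[0,0,0],0.3],[[1,-1.5,0],[0,0,0],0.3],[[0,-0.5,0],[0,0,0],0.3],[[0,0,0],[0,0,0],0.3]]'

```text
t: 15.6
eef_pos: [651.4, 32.7, 89.2]
tcp_rot: [-3.141, 0.002, 0.098]
ft_force: [-0.3, 0.6, -4.8]
opening: 0.415
grip_force: 30.0
```

```bash
python3 w.py w5.png|grep -v '\[\[\|^ \['
```

```text
[651.4  32.7  89.2] [-3.141e+00  2.000e-03  9.800e-02] [-0.29  0.57 -4.78]
[ 213  155  150   74 6431] [290.6 186.4] [701.1  55.6  54. ]
[218 156  32  13 223] [233.5 161.5] [712.   88.5  54. ]
[217 220  35  10 238] [233.1 225.4] [675.   87.7  54. ]
[ 221  231   70   66 2197] [253.7 262.1] [653.1  74.6  54. ]
[232 232  26   9 163] [243.8 235.7] [669.2  81.1  54. ]
[309 246  26  13 328] [321.4 252.1] [663.5  34.4  54. ]
[380 283  30  11 223] [394.4 287.5] [644.8 -12.9  54. ]
[ 295  299   53   46 2045] [321.1 323.1] [615.6  29.9  54. ]
[ 279  403  228   15 1724] [412.2 411.9] [549.8 -41.7  54. ]
[217 411  61   7 357] [245.9 414.2] [536.5  76.1  54. ]
```

View pics/w5.png

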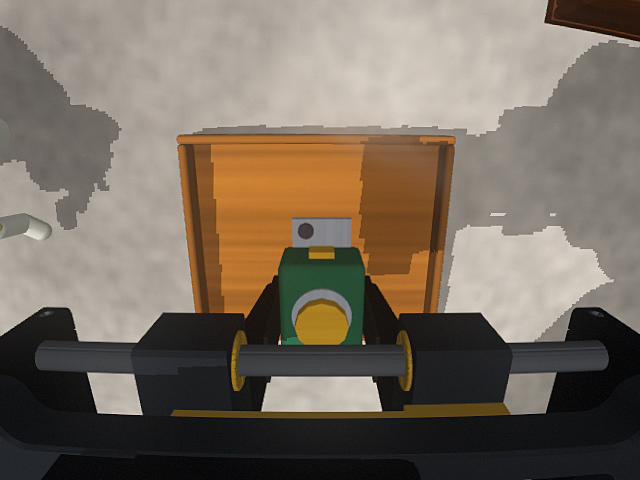

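The latch hangs level and centred over the tray with its button still in. Lowering.

Request:
move_arm --commands '[[[0,0,-1.5],[0,0,0],0.3],[[0,0,-2],[0,0,0],0.3],[[0,0,-2],[0,0,0],0.3],[[0,0,-1.2],[0,0,0],0.3],[[0,0,-0.3],[0,0,0],0.3],[[0,0,-0.1],[0,0,0],0.3],[[0,0,0],[0,0,0],0.3]]'

```text
t: 16.35
eef_pos: [652.6, 33.3, 19.2]
tcp_rot: [3.141, -0.001, 0.099]
ft_force: [-0.6, -0.4, -5.0]
opening: 0.419
grip_force: 30.0
```

Request:
move_arm --commands '[[[0,0,-0.1],[0,0,0],0.3],[[0,0,-0.05],[0,0,0],0.3],[[0,0,0],[0,0,0],0.3]]'

```text
t: 16.65
eef_pos: [652.4, 33.1, 17.5]
tcp_rot: [3.141, -0.001, 0.098]
ft_force: [-0.8, -0.3, -4.8]
opening: 0.424
grip_force: 30.0
```

Request:
move_arm --commands '[[[0,0,-0.1],[0,0,0],0.3],[[0,0,0],[0,0,0],0.3]]'

```text
t: 16.85
eef_pos: [652.3, 33.1, 16.1]
tcp_rot: [3.141, -0.0, 0.099]
ft_force: [-0.3, 0.2, -5.0]
opening: 0.42
grip_force: 30.0
```

Request:
move_arm --commands '[[[0,0,-0.06],[0,0,0],0.3],[[0,0,0],[0,0,0],0.3]]'

```text
t: 17.05
eef_pos: [652.4, 33.1, 15.9]
tcp_rot: [3.141, -0.0, 0.099]
ft_force: [-1.4, -0.3, 0.5]
opening: 0.42
grip_force: 30.0
```

Seated on the floor. Releasing and rising.

Request:
move_arm --commands '[[[0,0,0],[0,0,0],0.85],[[0,0,0],[0,0,0],0.85],[[0,0,0],[0,0,0],0.85],[[0,0,0],[0,0,0],0.85],[[0,0,0],[0,0,0],0.85],[[0,0,0],[0,0,0],0.85],[[0,0,1],[0,0,0],0.85],[[0,0,3],[0,0,0],0.85],[[0,0,4],[0,0,0],0.85],[[0,0,4],[0,0,0],0.85]]'

```text
t: 18.05
eef_pos: [652.1, 33.2, 137.4]
tcp_rot: [3.142, 0.0, 0.099]
ft_force: [0.6, 0.5, 0.6]
opening: 0.849
grip_force: 0.0
```

Request:
move_arm --commands '[[[-2,0,3],[0,0,0],0.85],[[-3,0,2],[0,0,0],0.85],[[-3,0,0],[0,0,0],0.85],[[-3,0,0],[0,0,0],0.85],[[-2,0,0],[0,0,0],0.85],[[0,0,0],[0,0,0],0.85]]'

```text
t: 18.65
eef_pos: [520.5, 33.3, 186.7]
tcp_rot: [3.141, -0.0, 0.099]
ft_force: [-0.4, -0.3, -0.3]
opening: 0.847
grip_force: 0.0
```

```bash
python3 w.py w6.png|grep -v '\[\[\|^ \['
```

```text
[520.5  33.3 186.7] [ 3.141 -0.     0.099] [-0.38 -0.31 -0.27]
[324  53  29  31 721] [337.7  68.1] [650.5  33.8  54. ]
[428 235  28  64 507] [439.1 265.5] [496.8 -75.5  54. ]
[451 235  19  87 663] [461.5 277.7] [487.  -98.6  54. ]
[548 244  17  13 198] [556.6 249.5] [ 522.3 -181.7   54. ]
[319 256  14  14 162] [325.3 262.3] [489.9  27.2  54. ]
[563 281  23  22 394] [574.2 291.8] [ 482.5 -212.5   54. ]
[323 294  25  22 463] [334.9 304.3] [449.4  14.1  54. ]
```

View pics/w6.png

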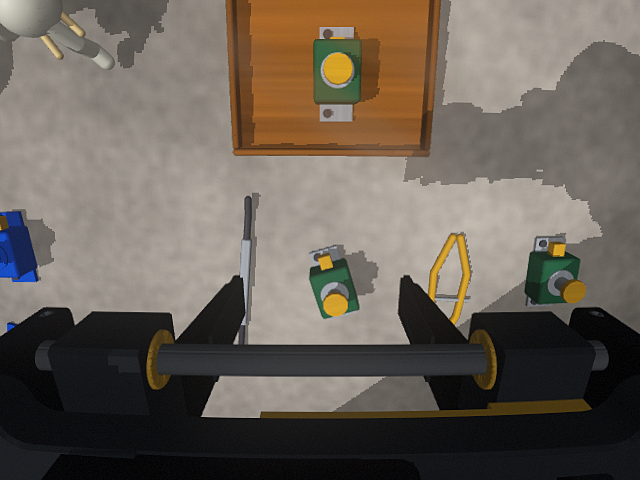

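The sound latch stands upright in the tray with its button in (338,68). The two rejects at (335,304) and (574,292) have their buttons out and have not moved. Handing in.

```bash
python3 -c "
from cell import env
print(env.job_done())"
```

```text
the job is handed in; nothing more can be done
None
```

The sound latch was the one on the robot's left: it clicked at about 10 N and now stands upright in the tray with its button in, the other two (one worn, one seized) stand where they were with buttons out, and the job is handed in, though no verdict came back.

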